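# Open the dial padlock by feel and hold it up

### The job

The combination of the dial padlock lying in the aluminium jig is lost. Leave the lock in its jig and turn its dial clockwise, feeling the clicks, until the shackle springs out a little by itself; then pull the shackle all the way out. Lastly lift the open lock out of the jig and finish holding it still in the gripper, at least 10 cm above the bench, with the shackle still out; do not push the magnet, the nut or the wooden block about.

Things in the scene. Friction and masses are not known exactly. Their poses are not given: they have to be found in the camera images.
- lock: combination padlock lying face up in the jig, loose, 0.3 to 0.45 kg in all. Dark steel body 66 x 70 x 28 mm (x, y, z); origin at the centre of its underside (12 mm above the bench at first); z up through the dial at the middle of its top, +x out of the edge where the shackle comes out
- dial (a joint): dial angle, rad, grows clockwise seen from above; starts at 0 to 0.6, limits -0.3 and 4.0; turns easily (under 0.1 N m) with ten soft clicks a turn. Its hidden notch, 0.6 to 2.2 rad clockwise of the start, different each time and not marked (scale and pointer do not tell), lets the shackle spring out; the dial then stops against it, with some 0.15 rad of play
- dial_grip (a point): point on the dial's axis at grip height, 44.5 mm above the lock's underside. The dial is a round black knob 40 mm across, its top 11 mm above this point, its foot 11 mm below it on a steel flange 47 mm across and 4 mm high, which turns with it just above the body's top
- shackle (a joint): how far the shackle is drawn out along the lock's +x, m: 0 shut (up to 2 mm of rattle as the dial clicks), about 8 mm once the notch lets it spring out, 24 mm all the way out (a stop). From there on it must be pulled, with about 2 N, and it stays where it is left
- shackle_bow (a point): centre of the bow, the shackle's cross bar, 78 mm from the lock's centre when shut, 14 mm above its underside. The shackle is a level U of 9 mm round bar, legs along the lock's x, 48 mm apart between centres; the window between bow and body is 39 mm wide and 40 mm long when shut. The bow's middle 8 mm is straight, its corners round. Below bow and window is only the bench, past the jig's edge
- jig: aluminium holding jig fixed to the bench, 88 x 92 mm, 130 mm along y over its two screw ears; origin at the centre of its underside, +x on the shackle's side. The lock lies in its pocket on a floor 12 mm above the bench, with 2 mm of play all round; the walls rise 12 mm above this floor, the one under the shackle 6.5 mm. The lock lifts straight out
- magnet: triangular red weld magnet, 75 x 85 x 15 mm, bystander; origin at the centre of its underside
- hexnut: big rusty hexagon nut, 34 x 30 x 14 mm, bystander; origin at the centre of its underside
- block: hardwood packing block, 45 x 55 x 40 mm, bystander; origin at the centre of its underside
There are look-alikes about, which are no part of the job. What is shaped like the lock but yellow is not meant.

How it is judged:
On the way, in this order (a step that is already met when the one before it is completed fails the run):
1. the dial's notch is found: the shackle has sprung out at least 4 mm while the lock lies in its jig (value of joint shackle between 0.004 and 0.017 m and height (world z) of lock below 0.025 m), for 0.1 s.
2. the shackle is pulled out at least 20 mm while the lock lies in its jig (value of joint shackle above 0.02 m and height (world z) of lock below 0.03 m and horizontal distance between lock and jig below 0.02 m), for 0.1 s.
At the end, for the whole second after the job is handed in: The lock is held still by the fingers, clear of the jig, its body and its shackle's bow both at least 100 mm above the bench, with the shackle drawn out more than 18 mm (value of joint shackle above 0.018 m and height (world z) of each of lock, shackle_bow above 0.1 m and contact force between the fingers and lock above 1 N and contact force between jig and lock below 0.1 N and linear speed of lock below 0.05 m/s); the arm keeps its last pose, push and grip.
It fails at once if a bystander (magnet, nut or block) is moved more than 25 mm (distance of any of magnet, hexnut, block from where it was at the start of the episode above 0.025 m).
It also fails if it takes over 72 s, if anything falls off the work surface, if the arm or the gripper's body presses on something with over 40 N, if the wrist force passes 120 N, or if a joint passes its speed limit or range.

### The arm

A 6-joint arm with a two-finger parallel gripper is mounted at the origin on a cart in front of the work surface, level with it; the furniture and walls round the work are solid. World frame = base frame: x ahead of the robot, y to its left, z up, the work surface at z = 0. Lengths are in m, angles in rad, forces in N, time in s.
With the tool pointing down it reaches from about 0.275 to 0.825 m from the base axis. Payload 4.9 kg.
Tool frame: the origin (TCP) lies midway between the tips of the shut fingers; the grasp point (between the pads) lies 19 mm behind it (bot.grip_depth is the distance from the TCP to the grasp point, in m); z points along the fingers, y is the line along which they close (so a half turn about z gives the same grasp; the last joint's range is limited). The gripper opens to 85 mm and grips with 20 to 120 N. Pads are 22 mm wide; open, the fingers measure 114 mm over their backs; the gripper's body (76 mm by 85 mm) begins 54 mm behind the grasp point. The pads swing forward as they close: fully open they stand 13 mm farther back than shut.
Start: joints at [1.059, 0.326, -0.193, 1.052, 0, 1.437], TCP at [0.203, 0.511, 0.231] pointing down, gripper open.
Joint ranges: [-2.65, 2.65], [-0.97, 1.79], [-1.3, 1.35], [-1.93, 2.1], [-1.47, 1.37], [-3.14, 3.14]. Speed limits (rad/s): [2.57, 2.57, 3.14, 3.14, 3.14, 3.14].

### API

Orientations are given as a unit quaternion [w, x, y, z].
In Python, from cell import bot gives the robot as it stands. Calls block until the motion is done:
- bot.move_pose(position, orientation): joint-space move of the TCP to a pose.
- bot.move_linear(position, speed=0.15, rotation=None, until_force=None): straight line of the TCP; rotation=None keeps the orientation; speed is the mean speed in m/s. With until_force (N) it stops when the force on the tool has changed by that much, and returns True; else False.
- bot.goto_joints(angles): joint-space move.
- bot.set_gripper(opening, grasp_force=None): opening from 0.0 (shut) to 1.0 (fully open); grasp_force is the grip in N (None keeps the last); returns when the fingers have stopped.
- bot.wait(seconds).
- bot.solve_ik(position, orientation): joint angles nearest the present ones, or None.
- bot.camera(name): name is "scene" or "top" or "wrist"; returns the picture (420x560x3 uint8, red, green, blue); there is no depth.
- bot.calibration(name): a dict with "mtx" (3x3 intrinsics, pixels), "extrinsics" (4x4, takes a point from world to camera coordinates); the wrist camera has in their place "hand_eye" (4x4, takes a point from camera to tool coordinates, whose origin is the TCP and whose axes are the flange's). Camera axes: x right, y down, z forward; pixel columns grow to the right and rows downward; lengths in m; the calibration is good to about 2 mm. A picture is of the moment at which its call begins: read the wrist's pose just before it. calibration takes no time and is no camera call.
A pose or a line that the arm cannot do raises bot.PlanningError and nothing moves.
- bot.close_job(): hands the job in; it is judged then, once.
Trained networks look in the newest picture that a camera, given by its name, has taken for a name from the list of things; names that differ only in an ending like _2 or _b are one class to them, and where a whole thing is asked for, a point or a joint stands for the part that bears it (a point fixed in the world has none). Each returns a list of dicts, best first, with "confidence" (0 to 1); they miss things now and then, are a little off and sometimes report something else, mostly with a low value. They report only what shows in the picture. A call takes as long as a camera call. They do not tell look-alikes from the thing itself.
- bot.search_frame(camera, thing): "bbox" ([left, top, width, height] in pixels, round what is visible of it).
Readings, each from a call of its own:
- bot.read_clock(): time.
- bot.read_joint_positions(): joint angles.
- bot.read_joint_vel(): joint speeds.
- bot.read_joint_efforts(): joint torques, N m.
- bot.read_position(): TCP position.
- bot.read_tool_rot(): TCP orientation.
- bot.read_ft_force(): force on the tool from outside, world axes, zero at the start.
- bot.read_moment(): the same for the moment, N m.
- bot.read_gripper_width(): opening from 0.0 (shut) to 1.0 (fully open).
- bot.read_finger_force(): force on a finger pad.
Only numpy, scipy, OpenCV 4.12 (cv2) and the standard library are available. Lean on these libraries where they do the work, as an engineer would, in place of code of your own. Each camera call takes 0.05 s, during which the arm holds its last target. There are 200 camera calls.

## Working session

There is one attempt and no reset: what is moved stays moved. The work goes in short steps, each a Python script; the robot and the scene stay as the last script left them, time stands still between calls to the robot, and variables do not carry over. Pictures are saved under pics/ and viewed, at most 10 in all, crops included, and the job is handed in when it is done.

```bash
mkdir -p pics; ls
python3 - <<'E'
from cell import bot
import cv2
for c in ["top","scene"]:
    im=bot.camera(c); cv2.imwrite(f"pics/{c}0.png",im[:,:,::-1])
    for t in ["lock","jig","dial","shackle","magnet","hexnut","block"]:
        print(c,t,[([round(v) for v in d["bbox"]],round(d["confidence"],2)) for d in bot.search_frame(c,t)][:3])
    k=bot.calibration(c);print(k["mtx"],k["extrinsics"])
print(bot.calibration("wrist"),bot.read_clock(),bot.read_tool_rot(),bot.grip_depth)
E
```

```text
pics
top lock [([307, 196, 56, 58], 0.9), ([231, 204, 49, 64], 0.79)]
top jig [([221, 215, 59, 59], 0.64)]
top dial [([324, 204, 22, 26], 0.71), ([240, 230, 23, 29], 0.64)]
top shackle [([249, 205, 27, 28], 0.7), ([334, 227, 29, 27], 0.68), ([158, 271, 38, 30], 0.57)]
top magnet [([188, 127, 53, 38], 0.97), ([229, 202, 50, 65], 0.45)]
top hexnut [([367, 157, 19, 17], 0.54), ([159, 271, 36, 31], 0.49)]
top block [([158, 269, 39, 33], 0.66)]
[[499.43917249   0.         279.91089614]
 [  0.         499.43917249 212.54773745]
 [  0.           0.           1.        ]] [[ 0.01638871 -0.99978059  0.01304508  0.2239795 ]
 [-0.98017729 -0.01864099 -0.19724349  0.57048767]
 [ 0.19744338 -0.00955392 -0.98026774  0.8762485 ]
 [ 0.          0.          0.          1.        ]]
scene lock [([233, 196, 58, 28], 0.85), ([294, 220, 46, 57], 0.6)]
scene jig [([232, 207, 45, 37], 0.7)]
scene dial [([243, 194, 18, 20], 0.69), ([308, 222, 22, 28], 0.57)]
scene shackle [([296, 252, 30, 23], 0.62), ([267, 200, 22, 22], 0.44)]
scene magnet [([290, 168, 27, 22], 0.71)]
scene hexnut [([382, 244, 19, 13], 0.6
[... 266 characters left out ...]
363377]
 [ 0.47045515  0.6515464  -0.59511279  0.48301176]
 [ 0.          0.          0.          1.        ]]
{'mtx': array([[339.79542787,   0.        , 282.90739318],
       [  0.        , 339.79542787, 209.59650987],
       [  0.        ,   0.        ,   1.        ]]), 'hand_eye': array([[-1.01958421e-03, -9.63716733e-01, -2.66925120e-01,
         6.80752045e-02],
       [ 9.99999221e-01, -1.17467460e-03,  4.21354706e-04,
         2.51885455e-04],
       [-7.19616739e-04, -2.66924482e-01,  9.63717180e-01,
        -1.43255217e-01],
       [ 0.00000000e+00,  0.00000000e+00,  0.00000000e+00,
         1.00000000e+00]])} 0.8 [1.10515037e-05 1.87794225e-01 9.82208393e-01 4.35271970e-05] 0.0187
```

Run:
```python
import cv2
a=cv2.imread("pics/top0.png"); 
cv2.imwrite("pics/top0c.png",cv2.resize(a[110:320,140:410],None,fx=2.9,fy=2.8))
```

```text
(no output)
```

View pics/top0c.png

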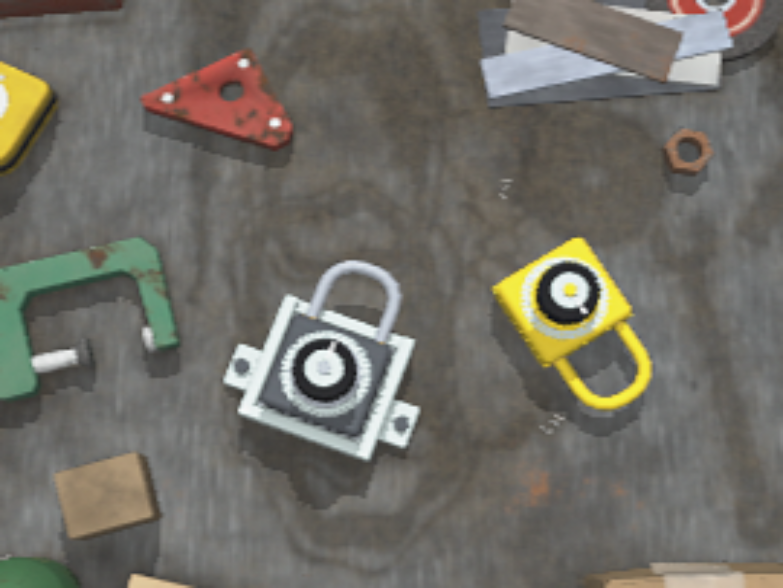

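The dark lock in the jig has its dial at about (252,241) in the full image and its bow at about (266,205), and it fits the description. The yellow lock at (337,215) lies outside the jig and is the look-alike. Next I localise the dark one and look from close by.

```bash
cat > h.py <<'E'
from cell import bot
import cv2, numpy as np
from scipy.spatial.transform import Rotation as R
def Rt(q): return R.from_quat(np.r_[q[1:],q[0]]).as_matrix()
def down(yaw):   # tool z down, tool y axis at heading yaw (world)
    t=(yaw+np.pi/2)/2          # tool x heading = yaw+90deg = 2t
    return [0,np.cos(t),np.sin(t),0]
def ray(px,K,E,z):   # E world->cam
    d=E[:3,:3].T@np.linalg.solve(K,[px[0],px[1],1]); c=-E[:3,:3].T@E[:3,3]
    return c+d*(z-c[2])/d[2]
def fix(cam,px,z):
    k=bot.calibration(cam); return ray(px,k["mtx"],k["extrinsics"],z)
def wristE():
    T=np.eye(4);T[:3,:3]=Rt(bot.read_tool_rot());T[:3,3]=bot.read_position()
    k=bot.calibration("wrist"); return k["mtx"],np.linalg.inv(T@k["hand_eye"])
E
python3 - <<'E'
from h import *
D=fix("top",(252.1,241.4),.0675); B=fix("top",(265.9,205.5),.028)
print("dial",D,"bow",B,np.linalg.norm((B-D)[:2]),np.degrees(np.arctan2(B[1]-D[1],B[0]-D[0])))
print(fix("scene",(252,203),.066))
# view from above: camera at tool +x side
q=down(np.arctan2(B[1]-D[1],B[0]-D[0])+np.pi/2)
p=[D[0]+.02,D[1],.22]
for y in np.arange(-3,3.2,.4):
    s=bot.solve_ik(p,down(y)); print(round(y,1),None if s is None else np.round(s,2))
E
```

```text
dial [0.50953015 0.2838326  0.0675    ] bow [0.5852749  0.26097741 0.028     ] 0.07911780130399232 -16.790647966956154
[0.50299416 0.27415194 0.066     ]
-3.0 [ 0.37  0.43 -0.07  1.07  0.   -1.34]
-2.6 [ 0.37  0.43 -0.07  1.07  0.   -1.74]
-2.2 [ 0.37  0.43 -0.07  1.07  0.   -2.14]
-1.8 [ 0.37  0.43 -0.07  1.07  0.   -2.54]
-1.4 [ 0.37  0.43 -0.07  1.07  0.   -2.94]
-1.0 [ 0.37  0.43 -0.07  1.07  0.    2.94]
-0.6 [ 0.37  0.43 -0.07  1.07  0.    2.54]
-0.2 [ 0.37  0.43 -0.07  1.07  0.    2.14]
0.2 [ 0.37  0.43 -0.07  1.07  0.    1.74]
0.6 [ 0.37  0.43 -0.07  1.07  0.    1.34]
1.0 [ 0.37  0.43 -0.07  1.07  0.    0.94]
1.4 [ 0.37  0.43 -0.07  1.07  0.    0.54]
1.8 [ 0.37  0.43 -0.07  1.07  0.    0.14]
2.2 [ 0.37  0.43 -0.07  1.07  0.   -0.26]
2.6 [ 0.37  0.43 -0.07  1.07  0.   -0.66]
3.0 [ 0.37  0.43 -0.07  1.07  0.   -1.06]
```

Run:
```python
from h import *
bot.move_pose([.52,.28,.22],down(1.28))
K,E=wristE()
im=bot.camera("wrist"); cv2.imwrite("pics/w1.png",im[:,:,::-1])
for t in ["lock","dial","shackle","jig"]: print(t,[([round(v) for v in d["bbox"]],round(d["confidence"],2)) for d in bot.search_frame("wrist",t)][:3])
np.savez("w1.npz",K=K,E=E); print(bot.read_clock(),bot.read_position())
```

```text
lock [([246, 139, 80, 116], 0.98), ([97, 206, 108, 80], 0.56)]
dial [([261, 154, 52, 54], 0.88), ([132, 250, 50, 32], 0.56)]
shackle [([99, 203, 53, 58], 0.97), ([258, 210, 54, 46], 0.81)]
jig [([222, 129, 126, 90], 0.85)]
2.5083 [0.51946554 0.2808683  0.22011836]
```

View pics/w1.png

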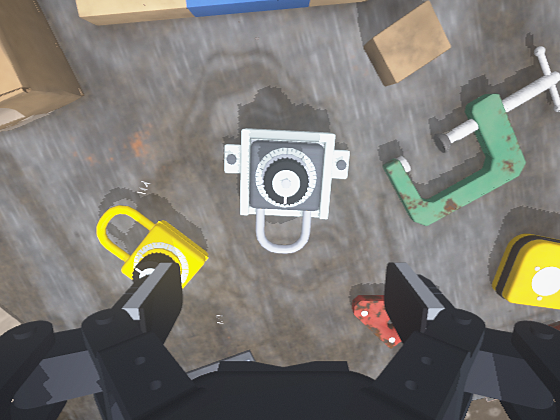

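Wrist view: the dial cap is at about (286,182), the bow's outer edge at about (284,254), and the window is clear. The yellow lock is well away at (165,250).

Run:
```python
from h import *
f=np.load("w1.npz");K,E=f["K"],f["E"]
D=ray((286.5,182),K,E,.0675); o=ray((283.5,254),K,E,.026); i=ray((283.5,243.5),K,E,.026)
L=ray((257.5,225),K,E,.026);Rr=ray((309.5,225),K,E,.026); e1=ray((224.5,158),K,E,.012);e2=ray((348,164),K,E,.012)
print("D",D,"bow",(o+i)/2,np.linalg.norm(((o+i)/2-D)[:2]),"bar",np.linalg.norm(o-i),"U width",np.linalg.norm(L-Rr),"ears",np.linalg.norm(e1-e2))
d=(o+i)/2-D;print(np.degrees(np.arctan2(d[1],d[0])), "from U mid",np.degrees(np.arctan2(*((L+Rr)/2-D)[[1,0]])),"ear yaw-90",np.degrees(np.arctan2(*(e1-e2)[[1,0]]))+90, "ear mid",(e1+e2)/2)
```

```text
D [0.50941111 0.28764004 0.0675    ] bow [0.58536812 0.26231859 0.026     ] 0.08006648931609263 bar 0.01197350107361982 U width 0.05424534323325336 ears 0.12762414526223084
-18.436612751348893 from U mid -19.336795066154313 ear yaw-90 -19.42911893062123 ear mid [0.49865096 0.2913716  0.012     ]
```

Run:
```python
from h import *
P=[.510,.286]
q=down(1.94+1.35)
bot.set_gripper(.75)
bot.move_pose(P+[.12],q); print(bot.read_joint_positions())
print("hit",bot.move_linear(P+[.045],speed=.06,until_force=6),bot.read_position(),bot.read_ft_force())
bot.set_gripper(0,grasp_force=30)
print("w",bot.read_gripper_width(),bot.read_finger_force(),bot.read_ft_force(),bot.read_moment(),bot.read_position(),bot.read_clock())
```

```text
[ 3.84810122e-01  4.82783339e-01 -2.55286440e-01  8.32406723e-01
  3.17946222e-05 -1.33391236e+00]
hit False [0.51036797 0.28615293 0.04546009] [-0.7090481  -0.06450133 -0.23110392]
w 0.45754767343529296 30.06127506494522 [-1.32771166 -1.08787631  3.60146256] [-0.01967287  0.05506692  0.01015141] [0.51036467 0.28611981 0.04556082] 6.325
```

Run:
```python
from h import *
j=np.array(bot.read_joint_positions()); m0=bot.read_moment()[2]; log=[]
for k in range(22):
    j[5]+=.12; bot.goto_joints(j)
    m=bot.read_moment()[2]-m0; log.append((round(j[5],2),round(m,3),round(bot.read_ft_force()[2],1)))
    if abs(m)>.16: break
print(log,bot.read_joint_positions()[5],bot.read_clock(),bot.read_position(),bot.read_tool_rot())
im=bot.camera("wrist"); cv2.imwrite("pics/w2.png",im[:,:,::-1])
print([([round(v) for v in d["bbox"]],round(d["confidence"],2)) for d in bot.search_frame("wrist","shackle")])
im=bot.camera("top"); cv2.imwrite("pics/t2.png",cv2.resize(im[180:290,200:310,::-1],None,fx=5,fy=5))
```

```text
[(np.float64(-1.21), np.float64(-0.079), np.float64(0.1)), (np.float64(-1.09), np.float64(-0.106), np.float64(0.6)), (np.float64(-0.97), np.float64(-0.088), np.float64(1.4)), (np.float64(-0.85), np.float64(0.019), np.float64(0.0)), (np.float64(-0.73), np.float64(-0.037), np.float64(0.6)), (np.float64(-0.61), np.float64(-0.045), np.float64(1.0)), (np.float64(-0.49), np.float64(-0.081), np.float64(1.0)), (np.float64(-0.37), np.float64(-0.066), np.float64(1.7)), (np.float64(-0.25), np.float64(0.004), np.float64(0.4)), (np.float64(-0.13), np.float64(-0.092), np.float64(2.3)), (np.float64(-0.01), np.float64(-0.056), np.float64(1.5)), (np.float64(0.11), np.float64(-0.04), np.float64(0.8)), (np.float64(0.23), np.float64(-0.011), np.float64(1.5)), (np.float64(0.35), np.float64(-0.043), np.float64(1.1)), (np.float64(0.47), np.float64(0.139), np.float64(1.6)), (np.float64(0.59), np.float64(0.687), np.float64(0.3))] 0.5788883725574566 10.325 [0.51087064 0.28635905 0.04571117] [8.77324741e-04 9.68372649e-02 9.95299746e-01 4.35408673e-04]
[([0, 279, 31, 41], 0.86)]
```

View pics/w2.png

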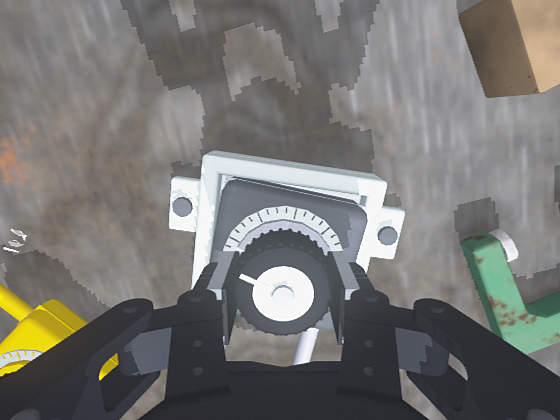

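The view shows the dial gripped squarely and the moment has jumped to 0.69 N m, so the dial is on its stop. I release and check the shackle from above.

Run:
```python
from h import *
bot.set_gripper(.75)
bot.move_linear([.51,.286,.10])
bot.move_pose([.51,.286,.22],down(np.radians(-18.7+90)))
K,E=wristE(); np.savez("w3.npz",K=K,E=E)
im=bot.camera("wrist"); cv2.imwrite("pics/w3.png",cv2.resize(im[80:300,170:430,::-1],None,fx=2.7,fy=2.7))
print([([round(v) for v in d["bbox"]],round(d["confidence"],2)) for d in bot.search_frame("wrist","shackle")],bot.read_clock())
```

```text
[([102, 219, 52, 54], 0.96), ([255, 219, 50, 52], 0.78)] 12.0083
```

View pics/w3.png

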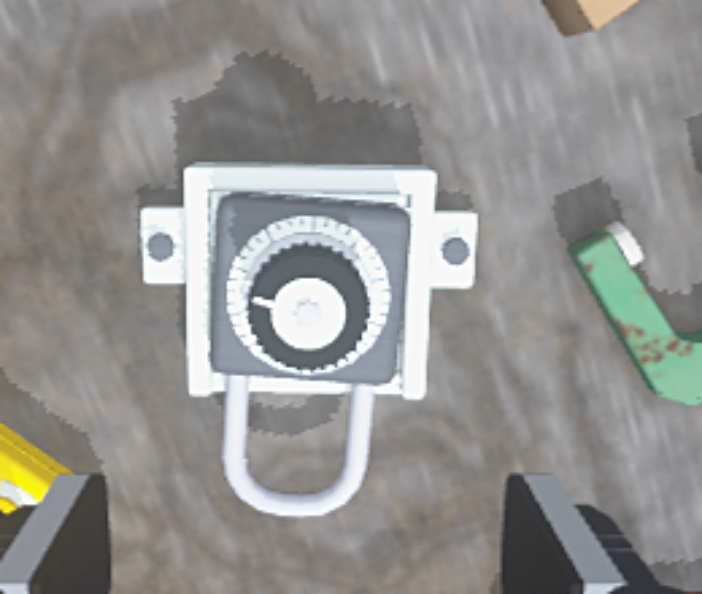

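The shackle has sprung out, with its bow centre at crop (297,505). The lock is skewed slightly within its play. Now I grip the bow along lock x.

```bash
cat > pos.py <<'E'
from h import *
f=np.load("w3.npz");K,E=f["K"],f["E"]
g=lambda x,y,z: ray((170+x/2.7,80+y/2.7),K,E,z)
D=g(307,312,.0675);B=(g(297,517,.026)+g(297,493,.026))/2
d=(B-D)[:2]; yaw=np.arctan2(d[1],d[0]); u=d/np.linalg.norm(d)
E
python3 - <<'E'
from pos import *
print(D,B,np.linalg.norm(d),np.degrees(yaw))
for y in (yaw,yaw+np.pi):
    print(bot.solve_ik([B[0],B[1],.012],down(y)))
E
```

```text
[0.5108207  0.28675181 0.0675    ] [0.593671   0.25457602 0.026     ] 0.08887887425038217 -21.224208919337052
[ 0.29091063  0.70463264 -0.17014822  0.69601547  0.          2.23213929]
[ 0.29091063  0.70463264 -0.17014822  0.69601547  0.         -0.90945337]
```

Run:
```python
from pos import *
u=np.array([np.cos(yaw),np.sin(yaw)]); b=D[:2]+u*.0873; q=down(yaw+np.pi)
bot.set_gripper(.4)
bot.move_pose([*b,.11],q)
h=bot.move_linear([*b,.012],speed=.06,until_force=5)
print("hit",h,bot.read_position(),bot.read_ft_force())
if h: raise SystemExit
bot.set_gripper(0,grasp_force=30)
print("w",bot.read_gripper_width()*85,bot.read_ft_force(),bot.read_clock())
p=np.array(bot.read_position())
h=bot.move_linear([*(p[:2]+u*.021),p[2]],speed=.02,until_force=10)
p2=np.array(bot.read_position());print("stop",h,np.linalg.norm(p2-p),bot.read_ft_force(),bot.read_gripper_width()*85)
im=bot.camera("top"); cv2.imwrite("pics/t4.png",cv2.resize(im[170:290,200:310,::-1],None,fx=5,fy=5))
```

```text
hit False [0.59250628 0.2552449  0.01242612] [ 0.34263641 -0.61978189  0.83673591]
w 8.488597904215117 [ 1.56121158 -2.7575276   0.61863678] 16.0083
stop True 0.014016480743335545 [-0.33316417 -0.34270516  3.31794238] 8.653988570774482
```

Run:
```python
from pos import *
p=np.array(bot.read_position())
h=bot.move_linear([*(p[:2]+u*.006),p[2]],speed=.015,until_force=20)
p2=np.array(bot.read_position());print("stop",h,np.linalg.norm(p2-p),bot.read_ft_force(),bot.read_gripper_width()*85)
bot.set_gripper(.4)
p=bot.read_position(); bot.move_linear([p[0],p[1],.11])
bot.set_gripper(1.0)
bot.move_pose([.51,.286,.22],down(np.radians(-18.7+90)))
K,E=wristE(); np.savez("w4.npz",K=K,E=E)
im=bot.camera("wrist"); cv2.imwrite("pics/w4.png",cv2.resize(im[80:300,170:430,::-1],None,fx=2.7,fy=2.7)); print(bot.read_clock())
```

```text
stop False 0.001915712170377514 [-8.91123971  5.40316055  2.61260449] 8.513076252301659
20.75
```

View pics/w4.png

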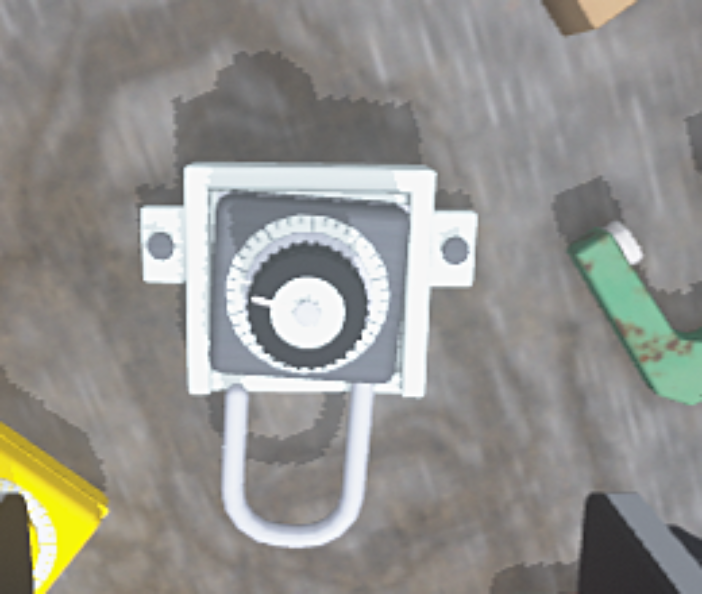

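Bow outer edge is now at crop y≈547 (was 517); I measure how far that is before lifting.

Run:
```python
from h import *
f=np.load("w4.npz");K,E=f["K"],f["E"]
g=lambda x,y,z: ray((170+x/2.7,80+y/2.7),K,E,z)
D=g(307,312,.0675);B=(g(293,547,.026)+g(293,523,.026))/2
d=(B-D)[:2];print(D,B,np.linalg.norm(d),np.degrees(np.arctan2(d[1],d[0])))
l,r=g(212,375,.04),g(394,382,.04); t1,t2=g(217,197,.04),g(410,210,.04)
print("body",(l+r+t1+t2)/4,np.linalg.norm(l-r),np.linalg.norm(t1-t2),np.linalg.norm(l-t1), [np.degrees(np.arctan2(*(a-b)[[1,0]]))-90 for a,b in((l,r),(t1,t2))])
print(bot.solve_ik([*D[:2],.02],down(np.radians(70))), bot.read_gripper_width())
```

```text
[0.51121535 0.28668413 0.0675    ] [0.60611017 0.24871518 0.026     ] 0.10220894782087396 -21.807141185846106
body [0.51091777 0.28734462 0.04      ] 0.06713388247388415 0.0677001289638039 0.06509272819379015 [np.float64(-201.05467189998336), np.float64(-202.57129564828523)]
[ 0.38518368  0.60711792 -0.34318465  0.62049375  0.          0.73424953] 0.9994815437513284
```

Run:
```python
from h import *
c=[.5112,.287]; q=down(np.radians(-21.5+90))
bot.move_pose(c+[.09],q)
h=bot.move_linear(c+[.0185],speed=.05,until_force=5)
print("hit",h,bot.read_position(),bot.read_ft_force())
if h: raise SystemExit
bot.set_gripper(0,grasp_force=80)
print("w",bot.read_gripper_width()*85,bot.read_finger_force(),bot.read_ft_force())
f0=bot.read_ft_force()
bot.move_linear(c+[.05],speed=.04)
print(bot.read_ft_force(),bot.read_gripper_width()*85,bot.read_finger_force())
bot.move_linear(c+[.20],speed=.1); bot.wait(.5)
print(bot.read_ft_force(),bot.read_gripper_width()*85,bot.read_clock())
im=bot.camera("wrist"); a=bot.camera("scene")
cv2.imwrite("pics/f5.png",np.hstack([cv2.resize(im[:,:,::-1],(400,300)),cv2.resize(a[90:300,170:450,::-1],(400,300))]))
```

```text
hit False [0.51148206 0.28714715 0.01887532] [-0.6054252  -0.82110018 -0.17136865]
w 67.77180693116544 91.14651560783386 [-2.46014632 -0.79240456  5.9584923 ]
[-0.07491143 -0.49833596 -3.58492174] 67.85489003125086 90.4086184501648
[ 0.50272535  0.15755252 -3.26113432] 67.60039579202517 26.3083
```

View pics/f5.png

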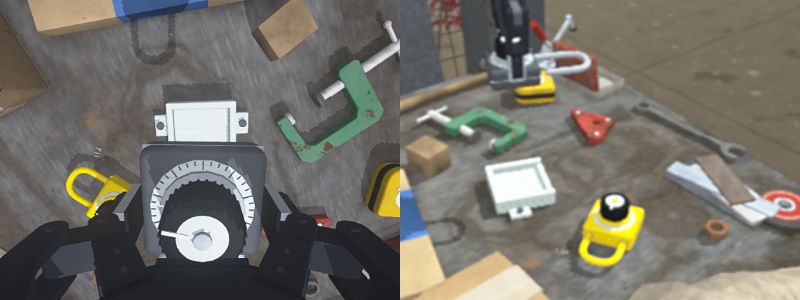

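The lock is held level above the empty jig at (205,120), with its shackle well out at (575,65). The bystanders are untouched.

```bash
python3 -c "
from cell import bot
print(bot.close_job())"
```

```text
the job is handed in; nothing more can be done
None
```

I handed the job in after about 26 s of robot time: the dial was turned to its notch, the shackle pulled out to its stop, and the lock held still about 19 cm above the bench with the bystanders untouched; no verdict came back.

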